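# Snap the battery case lid shut

## Task

Close the battery case for the trip to the grid: with closed fingertips, press down each orange section of the lid rim that still stands up, going round the lid until all four have clicked shut and lie flush. The case stays standing where it is, not lifted or shoved about, and the tools and parts around it are left alone.

Things in the scene. Friction and masses are not known exactly. Their poses are not given: they have to be found in the camera images.
- case: loose battery case on the table, 160 (x) x 130 (y) x 60 mm high, 0.5 to 1.2 kg: grey tub, clear fixed lid panel 107 x 77 mm in mid-top, grey corner blocks, four orange rim sections between the corners. Origin at the centre of its underside, x along its long side, z up. Panel, corners and shut sections are flush, 60 mm above the origin. Nothing stands on the lid.
- rim_front (a joint): orange rim section (short side, on the case's -x side), flap 76 x 26 mm hinged along its inner edge: 0 rad = fully up (outer edge 8 mm above flush), 0.30 rad = snapped home, flush with the panel. A stiff press fit: needs about 7 N straight down on the black pad all the way, does not spring back, stays where it is left, so it must be pushed right down to its stop. Starts up or partly down (0 to 0.12 rad).
- press_front (a point): point on the top face of the front section, mid-length on its black thumb pad (8 x 30 mm), 18 mm out from the hinge, 8 mm in from the outer edge: the place to press straight down. About 65 mm above the table while fully up, 60 mm when shut. Its x points outward from the case (level while fully up), its y along the section.
- rim_left (a joint): orange rim section (long side, on the case's +y side), flap 106 x 26 mm hinged along its inner edge: 0 rad = fully up (outer edge 8 mm above flush), 0.30 rad = snapped home, flush with the panel. A stiff press fit: needs about 7 N straight down on the black pad all the way, does not spring back, stays where it is left, so it must be pushed right down to its stop. Starts up or partly down (0 to 0.12 rad).
- press_left (a point): point on the top face of the left section, mid-length on its black thumb pad (8 x 30 mm), 18 mm out from the hinge, 8 mm in from the outer edge: the place to press straight down. About 65 mm above the table while fully up, 60 mm when shut. Its x points outward from the case (level while fully up), its y along the section.
- rim_back (a joint): orange rim section (short side, on the case's +x side), flap 76 x 26 mm hinged along its inner edge: 0 rad = fully up (outer edge 8 mm above flush), 0.30 rad = snapped home, flush with the panel. A stiff press fit: needs about 7 N straight down on the black pad all the way, does not spring back, stays where it is left, so it must be pushed right down to its stop. Starts up or partly down (0 to 0.12 rad).
- press_back (a point): point on the top face of the back section, mid-length on its black thumb pad (8 x 30 mm), 18 mm out from the hinge, 8 mm in from the outer edge: the place to press straight down. About 65 mm above the table while fully up, 60 mm when shut. Its x points outward from the case (level while fully up), its y along the section.
- rim_right (a joint): orange rim section (long side, on the case's -y side), flap 106 x 26 mm hinged along its inner edge: 0 rad = fully up (outer edge 8 mm above flush), 0.30 rad = snapped home, flush with the panel. A stiff press fit: needs about 7 N straight down on the black pad all the way, does not spring back, stays where it is left, so it must be pushed right down to its stop. Starts anywhere from up to already shut.
- press_right (a point): point on the top face of the right section, mid-length on its black thumb pad (8 x 30 mm), 18 mm out from the hinge, 8 mm in from the outer edge: the place to press straight down. About 65 mm above the table while fully up, 60 mm when shut. Its x points outward from the case (level while fully up), its y along the section.
- stand: slotted black plastic tool stand, 50 x 150 x 90 mm high, fixed to the table; origin at the centre of its underside. Leave alone.
- driver0: hex driver upright in the stand, grey grip 20 mm thick and 98 mm tall above the stand's top; origin at the underside of the grip. Leave alone.
- driver1: second hex driver in the stand, same size and origin. Leave alone.
- driver2: third hex driver in the stand, same size and origin. Leave alone.
- wing: clear polycarbonate rear wing with a red edge strip, 60 x 156 x 38 mm high, lying loose; origin at the centre of its underside. Leave alone.
- weight: small brass chassis weight, 40 x 22 x 12 mm high, loose beside the case's +y side; origin at the centre of its underside. Leave alone.
- gauge: aluminium camber gauge, 30 x 110 x 28 mm high, loose beyond the case's +x side; origin at the centre of its underside. Leave alone.
- pliers: steel pliers with blue handles, 150 mm long along their x, 62 mm wide, 14 mm high, loose beside the case's -y side; origin on the table near mid-length. Leave alone.
Not all that is in view belongs to the job. Leave any yellow look-alike of the case alone.

How it is judged:
By the outcome, as a careful person would: the job done as asked, in the order asked, and still so for the second after the job is handed in, with the robot touching nothing.
It also fails if it takes over 51 s, if anything falls off the work surface, if the arm or the gripper's body presses on something with over 40 N, if the wrist force passes 120 N, or if a joint passes its speed limit or range.

## Robot

A 6-joint arm with a two-finger parallel gripper is mounted at the origin on the work surface. World frame = base frame: x ahead of the robot, y to its left, z up, the work surface at z = 0. Lengths are in mm, angles in rad, forces in N, time in s.
With the tool pointing down it reaches from about 325 to 775 mm from the base axis. Payload 9.3 kg.
Tool frame: the origin (TCP) lies between the finger pads; the fingertips stand 19 mm ahead of it and the grasp point (between the pads) is the TCP; z points along the fingers, y is the line along which they close (so a half turn about z gives the same grasp; the last joint's range is limited). The gripper opens to 85 mm and grips with 20 to 120 N. Pads are 22 mm wide; open, the fingers measure 114 mm over their backs; the gripper's body (76 mm by 85 mm) begins 54 mm behind the grasp point. The pads swing forward as they close: fully open they stand 13 mm farther back than shut.
Start: joints at [1.149, 0.259, 0.021, 1.334, 0, 1.418], TCP at [146.067, 530.246, 220.379] pointing down, gripper open.
Joint ranges: [-3.04, 3.04], [-0.91, 1.82], [-1.04, 1.36], [-1.92, 1.95], [-1.52, 1.45], [-3.14, 3.14]. Speed limits (rad/s): [2.22, 2.22, 2.79, 3.14, 3.14, 3.14].

## Interface

Orientations are given as a rotation vector (axis times angle).
In Python, from cell import robot, vision gives the robot as it stands.
- The arm moves only by the tool servo_tool, never from a script. Its argument "deltas" is a list of rows, each a list of 4 numbers: the shift along the tool's x, y, z in m, then the turn about the tool's z in rad. In form: [[dx, dy, dz, spin], ...]. A call has 1 to 5 rows; each row is the pose to reach, as a shift and turn from the pose commanded when the call began, along the tool's axes at that moment; what a row does not reach only later rows make up. A row lasts 1/8 s, in which the tool goes at most 62.5 mm and 10.7 degrees, less where a joint would pass 70% of its speed; a pose out of reach is approached as far as the arm can. A call with a gripper value outside its range is refused whole. "fingers" is the opening, from 0 (shut) to 1 (fully open), set as the call begins (left out, the last holds). The fingers move at their own pace and stop on an object; the grip force is fixed at half the most. Time passes only in rows, so rows that repeat a pose let the fingers close. It gives the time, the measured TCP pose, the force, the opening and the grip force at its end, in the units of the state.
- robot.state(): the state, without advancing time (a new reading comes with each control period).
- vision.capture(name): name is "scene" or "top"; returns a dict with "color" (480x640x3 uint8, red, green, blue), "vfov" (degrees; the focal length in pixels is half the picture's height over the tangent of half this angle, whatever the lens; pixels are square), "cx", "cy" (the principal point, pixels), "position" and "attitude" of the camera in the world. Camera axes: x right, y up, looking along -z (the intrinsics and any distortion apply to the point x, -y, -z); pixel columns grow to the right and rows downward; lengths in mm; the calibration is good to about 2 mm. A picture is of the moment at which its call begins. There is no depth.
- robot.sign_off(): hands the job in; it is judged then, once.
The state is a dict: "time": time; "joint_positions": joint angles; "joint_vel": joint speeds; "joint_torque": joint torques, N m; "tcp_pos": TCP position; "tcp_rot": TCP orientation; "wrist_force": force on the tool from outside, world axes, zero at the start; "torque": the same for the moment, N m; "grip_width": opening from 0.0 (shut) to 1.0 (fully open); "gripper_force": force on a finger pad.
Only numpy, scipy, OpenCV 4.12 (cv2) and the standard library are available. Lean on these libraries where they do the work, as an engineer would, in place of code of your own. Each camera call takes 0.05 s, during which the arm holds its last target. There are 200 camera calls.

## Working session

There is one attempt and no reset: what is moved stays moved. The work goes in short steps, Python scripts to look and compute and a tool call to move; the robot and the scene stay as the last step left them, time stands still between calls to the robot, and variables do not carry over. Pictures are saved under pics/ and viewed, at most 10 in all, crops included, and the job is handed in when it is done.

Besides the shell and the picture viewer there is one more tool, called after "Call:" as name(argument=value, ...), one argument or row to a line, values as JSON. servo_tool: Moves the arm, as the interface text tells. Its arguments: {"type":"object","properties":{"deltas":{"type":"array","items":{"type":"array","items":{"type":"number"}}},"fingers":{"type":"number"}},"required":["deltas"]}

```bash
mkdir -p pics; ls
python3 - <<'E'
from cell import robot, vision
import cv2
for n in("scene","top"):
    d=vision.capture(n); cv2.imwrite(f"pics/{n}0.png",d["color"][:,:,::-1]); print(n,{k:v for k,v in d.items() if k!="color"})
print(robot.state())
E
```

```text
pics
scene {'vfov': 49.64747586487939, 'cx': 311.9484100680969, 'cy': 237.83554519912158, 'position': array([1217.75815054,  553.55708987,  808.69829188]), 'attitude': array([0.47901214, 1.0106089 , 2.04060826])}
top {'vfov': 50.964595994103405, 'cx': 311.71490113807124, 'cy': 234.98093179588946, 'position': array([ 420.35118994,  -28.20696534, 1372.858055  ]), 'attitude': array([ 0.06242299, -0.03145586, -1.54922584])}
{'time': 0.1, 'joint_positions': array([ 1.14939275e+00,  2.59166377e-01,  2.08234709e-02,  1.33369013e+00,
       -2.81226754e-06,  1.41819096e+00]), 'joint_vel': array([ 0.00120644,  0.00056531,  0.0011443 , -0.0003243 ,  0.00171187,
        0.00031362]), 'joint_torque': array([ 4.83089461e-03, -5.56693161e+01,  3.45069480e+01,  1.17460874e-02,
       -1.27698936e-04,  7.54456806e-06]), 'tcp_pos': array([145.96395204, 530.00359884, 219.80448213]), 'tcp_rot': array([-4.20910633e-01, -3.11291705e+00,  1.86420626e-03]), 'wrist_force': array([-0.14229353, -0.03683827,  0.40823738]), 'torque': array([ 0.0335914 , -0.00323921, -0.03154255]), 'gripper_force': 0.0, 'grip_width': 0.9971053200231508}
```

View pics/scene0.png

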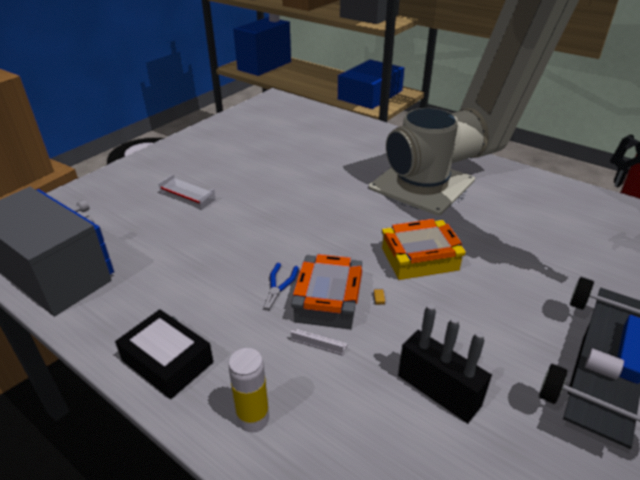

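View pics/top0.png

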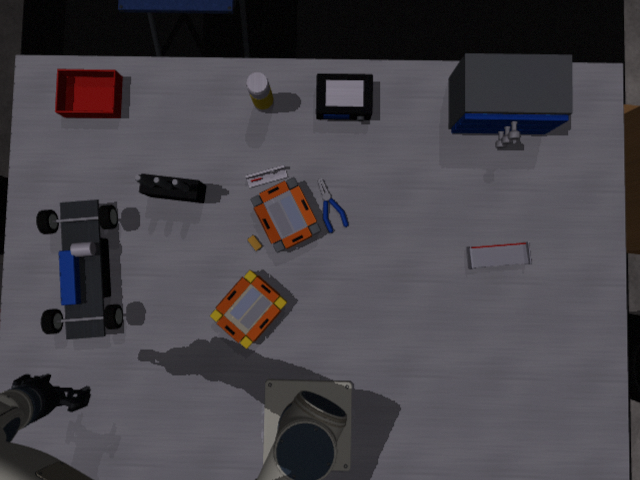

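Grey case with grey corners is at scene (328,288) and top (286,214). The yellow-cornered look-alike is at scene (424,247) and top (248,309). The grey one fits: weight, pliers and gauge lie beside it. I'll confirm it in an enlarged crop.

Run:
```python
import cv2,numpy as np
a=cv2.imread("pics/top0.png")[165:265,235:335]; b=cv2.imread("pics/scene0.png")[245:335,280:380]
a=cv2.resize(a,(400,400),interpolation=cv2.INTER_CUBIC); b=cv2.resize(b,(400,360),interpolation=cv2.INTER_CUBIC)
b=cv2.copyMakeBorder(b,0,40,0,0,cv2.BORDER_CONSTANT)
cv2.imwrite("pics/crop1.png",np.hstack([a,b]))
```

```text
(no output)
```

View pics/crop1.png

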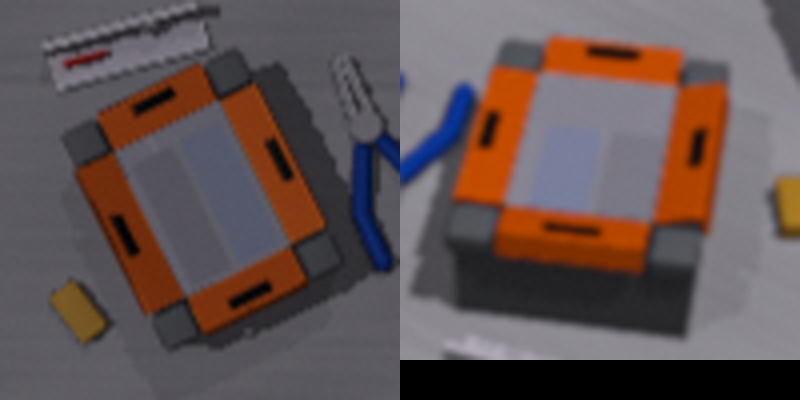

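The crop confirms it: grey corner blocks, with the pliers, weight and gauge beside it. Pads in crop pixels (top | scene): back (154,101)|(172,229), right (279,160)|(88,129), left (125,235)|(297,147), front (250,294)|(213,52).

```bash
cat > h.py <<'E'
import numpy as np
from scipy.spatial.transform import Rotation as R
C={"scene":(49.64747586,311.948,237.836,[1217.758,553.557,808.698],[0.47901214,1.0106089,2.04060826]),
"top":(50.964596,311.715,234.981,[420.351,-28.207,1372.858],[0.06242299,-0.03145586,-1.54922584])}
def ray(n,u,v):
    f,cx,cy,p,a=C[n]; F=240/np.tan(np.radians(f/2))
    d=R.from_rotvec(a).apply([(u-cx)/F,-(v-cy)/F,-1]); return np.array(p),d/np.linalg.norm(d)
def tri(a,b):
    (p,d),(q,e)=ray("top",*a),ray("scene",*b)
    s=np.linalg.lstsq(np.c_[d,-e],q-p,rcond=None)[0]; x,y=p+s[0]*d,q+s[1]*e
    return (x+y)/2,np.linalg.norm(x-y)
def plane(n,uv,z):
    p,d=ray(n,*uv); return p+d*(z-p[2])/d[2]
E
python3 - <<'E'
from h import *
np.set_printoptions(precision=1,suppress=True)
g=lambda c,o:tuple((np.array(c)+.5)/4-.5+o)
P={"back":((154,101),(172,229)),"right":((279,160),(88,129)),"left":((125,235),(297,147)),"front":((250,294),(213,52))}
Q={}
for k,(a,b) in P.items():
    A,B=g(a,(235,165)),g(b,(280,245)); print(k,*tri(A,B),plane("top",A,63),plane("scene",B,63)); Q[k]=plane("top",A,63)[:2]
d=Q["back"]-Q["front"]; e=Q["left"]-Q["right"]
print(np.linalg.norm(d),np.linalg.norm(e),np.arctan2(d[1],d[0]),np.arctan2(-e[0],e[1]),sum(Q.values())/4)
# top view corner check: base
print(R.from_rotvec([-0.4209,-3.1129,0.0019]).as_matrix())
E
```

```text
back [615.5 101.6  64.3] 1.5741898808486487 [615.2 102.4  63. ] [614.8 100.2  63. ]
right [579.   18.4  60.9] 2.8895101060384127 [577.8  19.5  63. ] [581.6  18.8  63. ]
left [527.  118.   65.1] 2.022994241614513 [526.6 119.1  63. ] [525.7 116.   63. ]
front [490.1  35.7  64.4] 1.4460456168868363 [489.7  36.4  63. ] [489.1  34.2  63. ]
141.7643344562517 111.98003205581931 0.4840730585730123 0.4750571697481768 [552.3  69.3]
[[-1.   0.3 -0. ]
 [ 0.3  1.  -0. ]
 [ 0.  -0.  -1. ]]
```

Call:
servo_tool(
  deltas=[
    [-0.045, -0.038, 0, 0],
    [-0.09, -0.076, 0, 0],
    [-0.135, -0.114, 0, 0],
    [-0.182, -0.152, 0, 0],
    [-0.23, -0.192, 0, 0],
  ],
  fingers=0,
)

```text
time: 0.72
tcp_pos: [317.4, 282.4, 220.3]
tcp_rot: [0.42, 3.113, 0.0]
wrist_force: [1.6, -0.4, 0.1]
grip_width: 0.003
gripper_force: 0.0
```

Call:
servo_tool(
  deltas=[
    [-0.046, -0.038, 0, 0],
    [-0.092, -0.076, 0, 0],
    [-0.138, -0.114, 0, 0],
    [-0.185, -0.152, 0, 0],
    [-0.232, -0.194, 0, 0],
  ],
)

```text
time: 1.35
tcp_pos: [489.5, 34.0, 220.2]
tcp_rot: [-0.421, -3.113, -0.0]
wrist_force: [1.6, 0.1, 0.3]
grip_width: -0.003
gripper_force: 0.0
```

Call:
servo_tool(
  deltas=[
    [0, 0, 0.01, -0.15],
    [0, 0, 0.03, -0.3],
    [0, 0, 0.05, -0.45],
    [0, 0, 0.07, -0.6],
    [0, 0, 0.08, -0.749],
  ],
)

```text
time: 1.98
tcp_pos: [488.0, 35.9, 139.0]
tcp_rot: [0.754, -3.048, -0.001]
wrist_force: [0.4, -0.4, 0.6]
grip_width: 0.001
gripper_force: 0.0
```

```bash
cat > s.py <<'E'
import sys
from h import *
from cell import robot
np.set_printoptions(precision=2,suppress=True)
s=robot.state(); M=R.from_rotvec(s["tcp_rot"]).as_matrix()
print(s["time"],s["tcp_pos"],s["wrist_force"],s["grip_width"]); print(M)
u=np.array([.887,.462,0]);v=np.array([-.462,.887,0]);c=np.array([552.5,68.3,0])
for n,p in dict(front=c-71.5*u,left=c+56.5*v,back=c+71.5*u,right=c-56.5*v).items():
    d=p-s["tcp_pos"]; d[2]=0; print(n,p,M.T@d)
E
python3 s.py
```

```text
1.975 [487.98  35.9  139.04] [ 0.36 -0.43  0.59] 0.0006440928114093412
[[-0.88 -0.47 -0.  ]
 [-0.47  0.88  0.  ]
 [ 0.    0.   -1.  ]]
front [489.08  35.27   0.  ] [-0.67 -1.07 -0.  ]
left [526.4  118.42   0.  ] [-72.45  55.09  -0.06]
back [615.92 101.33   0.  ] [-143.69   -1.77   -0.24]
right [578.6   18.18   0.  ] [-71.91 -57.92  -0.19]
```

Call:
servo_tool(
  deltas=[
    [-0.001, -0.001, 0.02, 0],
    [-0.001, -0.001, 0.04, 0],
    [-0.001, -0.001, 0.05, 0],
    [-0.001, -0.001, 0.05, 0],
  ],
)

```text
time: 2.48
tcp_pos: [489.7, 35.5, 89.9]
tcp_rot: [0.747, -3.05, -0.001]
wrist_force: [-0.8, -0.9, 0.5]
grip_width: 0.001
gripper_force: 0.0
```

```bash
python3 - <<'E'
from cell import vision
import cv2,numpy as np
a=vision.capture("scene")["color"][220:340,270:390,::-1]
cv2.imwrite("pics/c2.png",cv2.resize(a,(600,600),interpolation=cv2.INTER_CUBIC))
E
python3 s.py|head -1
```

```text
2.525 [490.06  35.44  90.54] [-0.16  0.69  0.27] 0.0011526378466879888
```

View pics/c2.png

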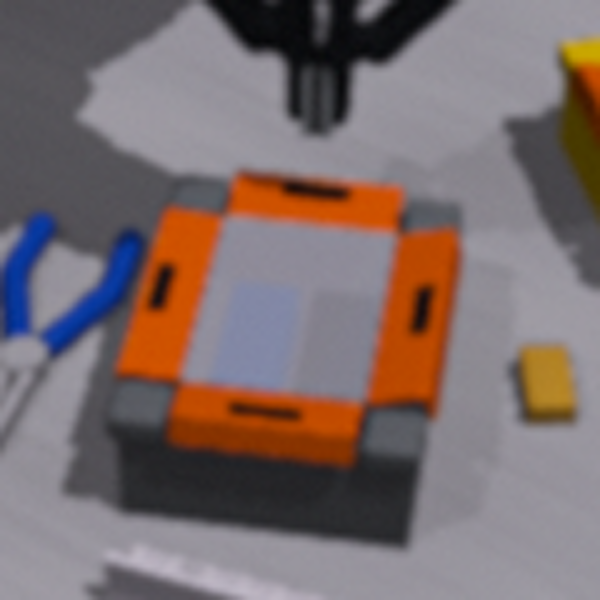

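The fingertip is at crop (318,130), 60 px (12 image px) above the front pad at (315,190), which is more than expected. I'll project the tip to check.

```bash
python3 - <<'E'
from h import *
f,cx,cy,p,a=C["scene"];F=240/np.tan(np.radians(f/2))
def pr(X):
    c=R.from_rotvec(a).inv().apply(np.array(X)-p); u=np.array([cx-F*c[0]/c[2],cy+F*c[1]/c[2]]); return (u-[270,220]+.5)*5-.5
for X in([490,35.4,71.5],[490,35.4,65],[490,35.4,90]): print(X,pr(X))
E
python3 s.py|head -1
```

```text
[490, 35.4, 71.5] [317.64113166 177.54385719]
[490, 35.4, 65] [317.44690175 188.75411526]
[490, 35.4, 90] [318.20130643 145.21256591]
2.525 [490.06  35.44  90.54] [-0.16  0.69  0.27] 0.0011526378466879888
```

Call:
servo_tool(
  deltas=[
    [0, 0, 0.002, 0],
    [0, 0, 0.004, 0],
    [0, 0, 0.005, 0],
    [0, 0, 0.006, 0],
    [0, 0, 0.006, 0],
  ],
)

```text
time: 3.15
tcp_pos: [490.0, 35.4, 84.3]
tcp_rot: [0.747, -3.051, -0.0]
wrist_force: [0.2, -0.1, 0.2]
grip_width: -0.002
gripper_force: 0.0
```

```bash
python3 - <<'E'
from cell import vision
import cv2,numpy as np
a=vision.capture("scene")["color"][220:340,270:390,::-1]
cv2.imwrite("pics/c3.png",cv2.resize(a,(600,600),interpolation=cv2.INTER_CUBIC))
E
python3 s.py|head -1
```

```text
3.2 [490.03  35.43  84.39] [-0.18 -0.57  0.01] 0.0005543584940526525
```

View pics/c3.png

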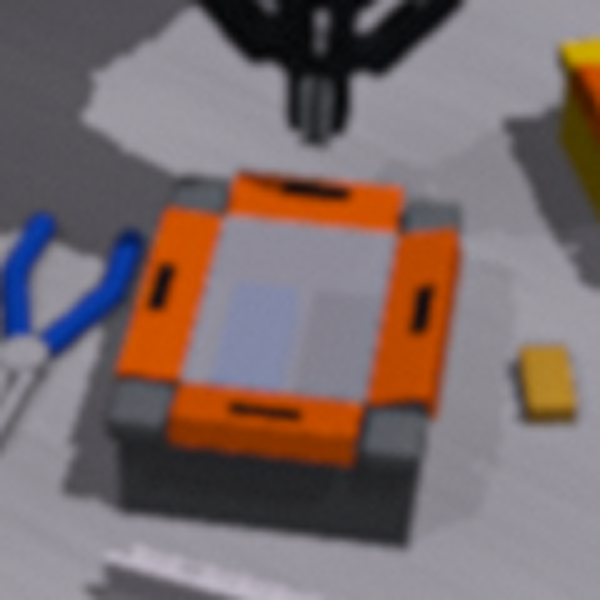

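The tip is now at crop (315,143), still about 26 mm above where its height should put it, or further back. The top view should settle which.

Run:
```python
from cell import vision
from h import *
import cv2
d=vision.capture("top"); a=d["color"][165:285,235:355,::-1]
cv2.imwrite("pics/c4.png",cv2.resize(a,(600,600),interpolation=cv2.INTER_CUBIC))
for n,o in(("top",(235,165)),):
    f,cx,cy,p,at=C[n];F=240/np.tan(np.radians(f/2))
    for X in([490,35.4,65],[490,35.4,95],[490,35.4,150],[490,35.4,200]):
        c=R.from_rotvec(at).inv().apply(np.array(X)-p); print(X,(np.array([cx-F*c[0]/c[2],cy+F*c[1]/c[2]])-o+.5)*5-.5)
```

```text
[490, 35.4, 65] [314.38089149 366.88646142]
[490, 35.4, 95] [311.58851073 363.69206039]
[490, 35.4, 150] [306.11488567 357.43039517]
[490, 35.4, 200] [300.69545092 351.23072205]
```

View pics/c4.png

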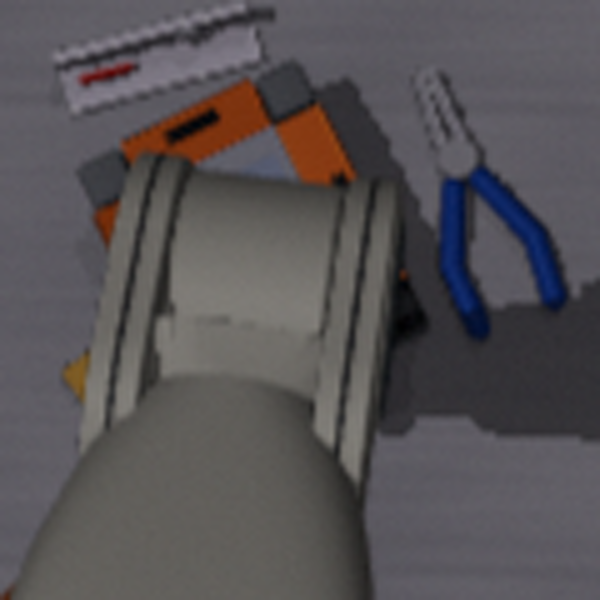

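Call:
servo_tool(
  deltas=[
    [0, 0, 0.002, 0],
    [0, 0, 0.004, 0],
    [0, 0, 0.006, 0],
    [0, 0, 0.006, 0],
  ],
)

```text
time: 3.75
tcp_pos: [489.9, 35.4, 78.2]
tcp_rot: [0.747, -3.051, -0.0]
wrist_force: [-0.3, -0.2, -0.6]
grip_width: -0.001
gripper_force: 0.0
```

Run:
```python
from cell import vision,robot
import cv2,numpy as np
print(robot.state()["wrist_force"],robot.state()["tcp_pos"])
a=vision.capture("scene")["color"][150:270,270:390,::-1]
cv2.imwrite("pics/c5.png",cv2.resize(a,(600,600),interpolation=cv2.INTER_CUBIC))
```

```text
[-0.31747178 -0.20697097 -0.58772481] [489.87391248  35.44465999  78.16149076]
```

View pics/c5.png

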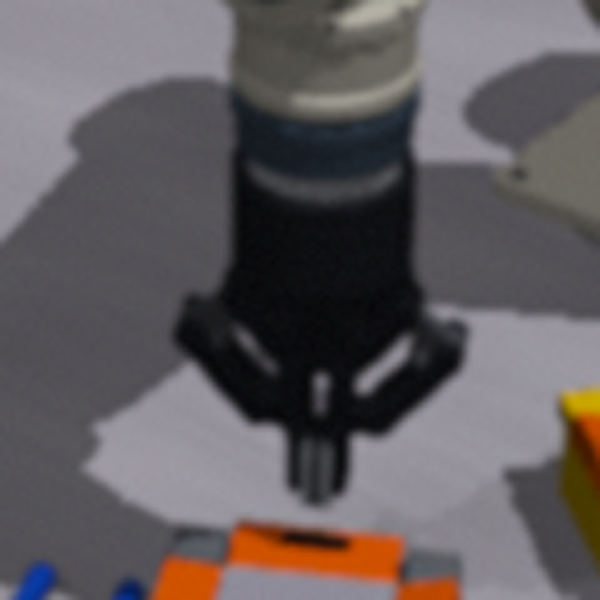

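Tip is at crop (317,500) and the front pad at (313,540), with no contact, so the gripper stands offset from where it should be. The first top picture shows the open gripper from the side, so I'll use it as a check.

Run:
```python
from h import *
import cv2
np.set_printoptions(precision=1,suppress=True)
def pr(n,X):
    f,cx,cy,p,a=C[n];F=240/np.tan(np.radians(f/2)); c=R.from_rotvec(a).inv().apply(np.array(X)-p); return np.array([cx-F*c[0]/c[2],cy+F*c[1]/c[2]])
y=np.array([.266,.964,0]);t=np.array([146,530.2,220])
for z in(200,214,220,240,274): print(z,*[pr("top",[t[0]+k*y[0],t[1]+k*y[1],z]) for k in(-50,0,50)])
print("base",pr("top",[0,0,0]),pr("scene",[0,0,0]))
print("ray at z59,84",plane("scene",(333.3,250),59),plane("scene",(333.3,250),84))
a=cv2.imread("pics/top0.png")[340:460,0:160]; cv2.imwrite("pics/c6.png",cv2.resize(a,(800,600),interpolation=cv2.INTER_CUBIC))
```

```text
200 [ 98.1 385.2] [ 77.7 378.8] [ 57.4 372.4]
214 [ 95.3 386.7] [ 74.7 380.2] [ 54.2 373.7]
220 [ 94.2 387.3] [ 73.4 380.8] [ 52.8 374.3]
240 [ 90.1 389.5] [ 69.  382.8] [ 48.  376.2]
274 [ 82.9 393.3] [ 61.2 386.5] [ 39.6 379.7]
base [307.6 422.6] [421.5 184.4]
ray at z59,84 [462.5  16.1  59. ] [487.7  34.   84. ]
```

View pics/c6.png

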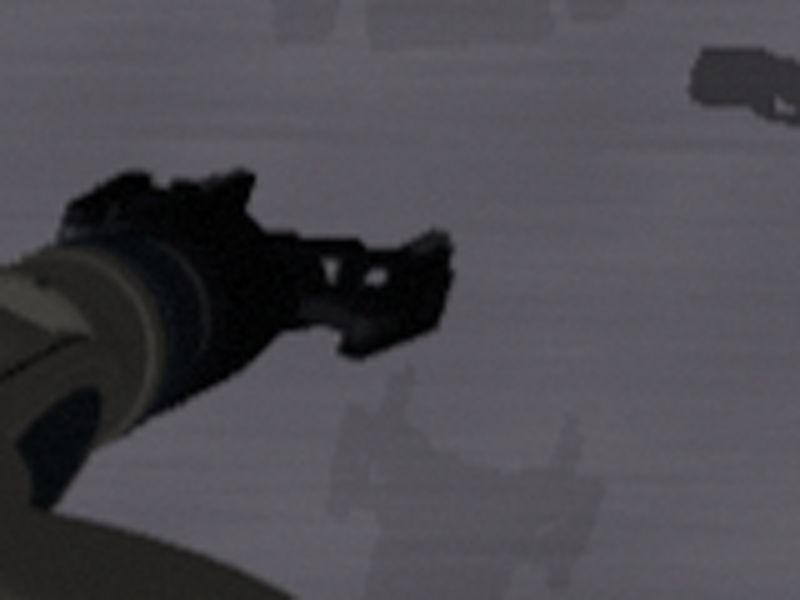

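Both views agree: the fingertips sit about 25 mm higher than the nominal figure (top midpoint (68.5,382) fits z≈240), and x/y is fine. I'll keep going down, watching the force.

Call:
servo_tool(
  deltas=[
    [0, 0, 0.004, 0],
    [0, 0, 0.008, 0],
    [0, 0, 0.011, 0],
    [0, 0, 0.013, 0],
    [0, 0, 0.013, 0],
  ],
)

```text
time: 4.42
tcp_pos: [489.9, 35.4, 65.2]
tcp_rot: [0.747, -3.051, -0.0]
wrist_force: [0.3, -0.6, -1.3]
grip_width: -0.001
gripper_force: 0.0
```

Call:
servo_tool(
  deltas=[
    [0, 0, 0.001, 0],
    [0, 0, 0.002, 0],
    [0, 0, 0.003, 0],
    [0, 0, 0.004, 0],
  ],
)

```text
time: 4.92
tcp_pos: [490.0, 35.4, 61.3]
tcp_rot: [-0.747, 3.051, -0.0]
wrist_force: [-0.3, -0.3, -0.4]
grip_width: -0.001
gripper_force: 0.0
```

Call:
servo_tool(
  deltas=[
    [0, 0, 0.001, 0],
    [0, 0, 0.002, 0],
    [0, 0, 0.003, 0],
  ],
)

```text
time: 5.3
tcp_pos: [490.0, 35.4, 58.3]
tcp_rot: [-0.747, 3.051, -0.0]
wrist_force: [0.6, -0.6, 0.0]
grip_width: -0.0
gripper_force: 0.0
```

Call:
servo_tool(
  deltas=[
    [0, 0, 0.001, 0],
    [0, 0, 0.002, 0],
  ],
)

```text
time: 5.55
tcp_pos: [490.0, 35.4, 56.3]
tcp_rot: [-0.747, 3.051, -0.0]
wrist_force: [-0.8, -0.5, -0.3]
grip_width: -0.003
gripper_force: 0.0
```

Call:
servo_tool(
  deltas=[
    [0, 0, 0.001, 0],
    [0, 0, 0.002, 0],
  ],
)

```text
time: 5.8
tcp_pos: [490.1, 35.4, 54.4]
tcp_rot: [-0.747, 3.051, -0.0]
wrist_force: [-0.4, -0.9, 4.2]
grip_width: -0.001
gripper_force: 2.6
```

Call:
servo_tool(
  deltas=[
    [0, 0, 0.001, 0],
    [0, 0, 0.002, 0],
  ],
)

```text
time: 6.05
tcp_pos: [489.7, 35.3, 52.6]
tcp_rot: [0.747, -3.051, 0.001]
wrist_force: [-2.3, -1.6, 5.3]
grip_width: 0.005
gripper_force: 2.7
```

Call:
servo_tool(
  deltas=[
    [0, 0, 0.001, 0],
    [0, 0, 0.002, 0],
  ],
)

```text
time: 6.3
tcp_pos: [489.4, 35.1, 50.5]
tcp_rot: [0.746, -3.05, 0.001]
wrist_force: [-4.1, -2.3, 5.5]
grip_width: -0.001
gripper_force: 2.6
```

Call:
servo_tool(
  deltas=[
    [0, 0, 0.001, 0],
    [0, 0, 0.002, 0],
  ],
)

```text
time: 6.55
tcp_pos: [489.5, 35.1, 48.9]
tcp_rot: [0.747, -3.051, 0.001]
wrist_force: [-8.8, -1.6, 19.7]
grip_width: -0.001
gripper_force: 9.8
```

Call:
servo_tool(
  deltas=[
    [0, 0, 0.0005, 0],
    [0, 0, 0.001, 0],
  ],
)

```text
time: 6.8
tcp_pos: [489.5, 35.1, 48.8]
tcp_rot: [0.747, -3.052, 0.002]
wrist_force: [-10.6, -1.9, 26.9]
grip_width: -0.003
gripper_force: 13.2
```

Call:
servo_tool(
  deltas=[
    [0, 0, -0.01, 0],
    [0, 0, -0.025, 0],
    [0, 0, -0.03, 0],
    [0, 0, -0.03, 0],
  ],
)

```text
time: 7.3
tcp_pos: [490.2, 35.4, 77.5]
tcp_rot: [-0.747, 3.051, -0.0]
wrist_force: [0.3, 0.6, -0.4]
grip_width: 0.003
gripper_force: 0.0
```

```bash
python3 s.py
```

```text
7.3 [490.2   35.44  77.47] [ 0.3   0.64 -0.38] 0.0028779292794001835
[[-0.89 -0.46  0.  ]
 [-0.46  0.89 -0.  ]
 [-0.   -0.   -1.  ]]
front [489.08  35.27   0.  ] [ 1.07  0.37 -0.  ]
left [526.4  118.42   0.  ] [-70.44  56.87   0.02]
back [615.92 101.33   0.  ] [-141.94    0.37    0.07]
right [578.6   18.18   0.  ] [-70.44 -56.14   0.05]
```

Call:
servo_tool(
  deltas=[
    [-0.025, 0.02, 0, 0],
    [-0.05, 0.04, 0, 0],
    [-0.0705, 0.057, 0, 0],
    [-0.0705, 0.057, 0.008, 0],
    [-0.0705, 0.057, 0.018, 0],
  ],
)

```text
time: 7.92
tcp_pos: [525.7, 118.3, 58.3]
tcp_rot: [0.747, -3.05, 0.0]
wrist_force: [-0.3, -0.2, -0.1]
grip_width: 0.0
gripper_force: 0.0
```

Call:
servo_tool(
  deltas=[
    [0, 0, 0.001, 0],
    [0, 0, 0.002, 0],
    [0, 0, 0.003, 0],
    [0, 0, 0.004, 0],
  ],
)

```text
time: 8.43
tcp_pos: [526.4, 118.4, 55.9]
tcp_rot: [-0.747, 3.051, -0.0]
wrist_force: [-2.5, -0.6, 5.7]
grip_width: 0.006
gripper_force: 2.4
```

Call:
servo_tool(
  deltas=[
    [0, 0, 0.001, 0],
    [0, 0, 0.002, 0],
    [0, 0, 0.003, 0],
  ],
)

```text
time: 8.8
tcp_pos: [526.1, 118.9, 52.9]
tcp_rot: [-0.747, 3.051, 0.001]
wrist_force: [-2.4, 2.7, 5.1]
grip_width: -0.002
gripper_force: 2.5
```

Call:
servo_tool(
  deltas=[
    [0, 0, 0.001, 0],
    [0, 0, 0.002, 0],
  ],
)

```text
time: 9.05
tcp_pos: [526.1, 119.1, 50.8]
tcp_rot: [-0.747, 3.051, 0.002]
wrist_force: [-3.1, 2.3, 5.2]
grip_width: 0.002
gripper_force: 2.6
```

Call:
servo_tool(
  deltas=[
    [0, 0, 0.001, 0],
    [0, 0, 0.002, 0],
  ],
)

```text
time: 9.3
tcp_pos: [526.1, 119.2, 49.0]
tcp_rot: [-0.748, 3.051, 0.002]
wrist_force: [-5.1, 3.5, 16.1]
grip_width: 0.001
gripper_force: 7.9
```

Call:
servo_tool(
  deltas=[
    [0, 0, 0.0005, 0],
    [0, 0, 0.001, 0],
  ],
)

```text
time: 9.55
tcp_pos: [526.2, 119.2, 48.9]
tcp_rot: [-0.748, 3.05, 0.001]
wrist_force: [-6.9, 2.0, 21.7]
grip_width: -0.0
gripper_force: 10.4
```

Call:
servo_tool(
  deltas=[
    [0, 0, -0.01, 0],
    [0, 0, -0.025, 0],
    [0, 0, -0.03, 0],
    [0, 0, -0.03, 0],
  ],
)

```text
time: 10.05
tcp_pos: [526.6, 118.6, 77.8]
tcp_rot: [-0.747, 3.051, -0.0]
wrist_force: [0.5, -0.7, 0.2]
grip_width: 0.002
gripper_force: 0.0
```

Call:
servo_tool(
  deltas=[
    [-0.025, -0.02, 0, 0],
    [-0.05, -0.04, 0, 0],
    [-0.0715, -0.0565, 0, 0],
    [-0.0715, -0.0565, 0.008, 0],
    [-0.0715, -0.0565, 0.018, 0],
  ],
)

```text
time: 10.68
tcp_pos: [614.8, 101.5, 58.2]
tcp_rot: [0.747, -3.05, -0.001]
wrist_force: [-0.7, 0.4, -1.0]
grip_width: -0.001
gripper_force: 0.0
```

Call:
servo_tool(
  deltas=[
    [0, 0, 0.001, 0],
    [0, 0, 0.002, 0],
    [0, 0, 0.003, 0],
    [0, 0, 0.004, 0],
  ],
)

```text
time: 11.18
tcp_pos: [615.8, 101.6, 55.7]
tcp_rot: [-0.747, 3.051, -0.0]
wrist_force: [-0.6, -1.0, 0.9]
grip_width: -0.002
gripper_force: 0.3
```

Call:
servo_tool(
  deltas=[
    [0, 0, 0.001, 0],
    [0, 0, 0.002, 0],
    [0, 0, 0.003, 0],
  ],
)

```text
time: 11.55
tcp_pos: [616.5, 101.8, 53.0]
tcp_rot: [-0.747, 3.049, 0.0]
wrist_force: [1.9, 2.5, 4.6]
grip_width: 0.002
gripper_force: 2.5
```

Call:
servo_tool(
  deltas=[
    [0, 0, 0.001, 0],
    [0, 0, 0.002, 0],
  ],
)

```text
time: 11.8
tcp_pos: [616.8, 102.0, 51.1]
tcp_rot: [-0.747, 3.049, 0.001]
wrist_force: [2.2, 2.1, 6.2]
grip_width: -0.001
gripper_force: 2.5
```

Call:
servo_tool(
  deltas=[
    [0, 0, 0.001, 0],
    [0, 0, 0.002, 0],
  ],
)

```text
time: 12.05
tcp_pos: [617.0, 102.1, 49.2]
tcp_rot: [-0.747, 3.048, 0.001]
wrist_force: [2.9, 4.4, 6.7]
grip_width: -0.0
gripper_force: 3.5
```

Call:
servo_tool(
  deltas=[
    [0, 0, 0.0005, 0],
    [0, 0, 0.001, 0],
  ],
)

```text
time: 12.3
tcp_pos: [617.1, 102.1, 49.0]
tcp_rot: [-0.747, 3.048, 0.0]
wrist_force: [-1.2, 2.6, 14.0]
grip_width: 0.001
gripper_force: 7.6
```

Reached the stop. One more firm millimetre, then on to the right section (−y).

Call:
servo_tool(
  deltas=[
    [0, 0, 0.0005, 0],
    [0, 0, 0.001, 0],
  ],
)

```text
time: 12.55
tcp_pos: [617.1, 102.1, 48.9]
tcp_rot: [-0.747, 3.047, 0.0]
wrist_force: [-2.7, 3.3, 22.3]
grip_width: -0.001
gripper_force: 11.2
```

Call:
servo_tool(
  deltas=[
    [0, 0, -0.01, 0],
    [0, 0, -0.025, 0],
    [0, 0, -0.03, 0],
    [0, 0, -0.03, 0],
  ],
)

```text
time: 13.05
tcp_pos: [615.9, 101.4, 76.7]
tcp_rot: [-0.747, 3.051, -0.0]
wrist_force: [0.3, 0.5, 0.1]
grip_width: -0.002
gripper_force: 0.0
```

Call:
servo_tool(
  deltas=[
    [0.025, -0.02, 0, 0],
    [0.05, -0.04, 0, 0],
    [0.0715, -0.0565, 0, 0],
    [0.0715, -0.0565, 0.008, 0],
    [0.0715, -0.0565, 0.018, 0],
  ],
)

```text
time: 13.68
tcp_pos: [578.6, 18.6, 57.7]
tcp_rot: [-0.747, 3.051, 0.0]
wrist_force: [-0.0, 0.3, 0.5]
grip_width: -0.002
gripper_force: 0.0
```

Call:
servo_tool(
  deltas=[
    [0, 0, 0.001, 0],
    [0, 0, 0.002, 0],
    [0, 0, 0.003, 0],
    [0, 0, 0.004, 0],
  ],
)

```text
time: 14.18
tcp_pos: [578.6, 18.5, 54.5]
tcp_rot: [-0.747, 3.051, -0.0]
wrist_force: [-0.5, 0.0, 0.5]
grip_width: -0.001
gripper_force: 0.0
```

Call:
servo_tool(
  deltas=[
    [0, 0, 0.001, 0],
    [0, 0, 0.002, 0],
    [0, 0, 0.003, 0],
  ],
)

```text
time: 14.55
tcp_pos: [578.4, 18.3, 51.3]
tcp_rot: [-0.747, 3.051, -0.0]
wrist_force: [0.7, -0.5, -0.6]
grip_width: 0.001
gripper_force: 0.0
```

Call:
servo_tool(
  deltas=[
    [0, 0, 0.001, 0],
    [0, 0, 0.002, 0],
  ],
)

```text
time: 14.8
tcp_pos: [578.5, 18.2, 49.7]
tcp_rot: [-0.747, 3.051, -0.0]
wrist_force: [-1.0, 0.2, 5.0]
grip_width: -0.001
gripper_force: 2.6
```

Call:
servo_tool(
  deltas=[
    [0, 0, 0.0005, 0],
    [0, 0, 0.001, 0],
  ],
)

```text
time: 15.05
tcp_pos: [578.6, 18.2, 49.1]
tcp_rot: [-0.747, 3.051, -0.001]
wrist_force: [-3.0, -0.2, 11.8]
grip_width: -0.001
gripper_force: 5.6
```

Call:
servo_tool(
  deltas=[
    [0, 0, 0.0005, 0],
    [0, 0, 0.001, 0],
  ],
)

```text
time: 15.3
tcp_pos: [578.6, 18.2, 48.9]
tcp_rot: [-0.747, 3.05, -0.001]
wrist_force: [-6.0, 0.3, 18.7]
grip_width: 0.0
gripper_force: 9.7
```

Call:
servo_tool(
  deltas=[
    [0, 0, -0.01, 0],
    [0, 0, -0.04, 0],
    [0, 0, -0.08, 0],
    [0, 0, -0.12, 0],
    [0, 0, -0.16, 0],
  ],
)

```text
time: 15.92
tcp_pos: [578.3, 18.4, 208.8]
tcp_rot: [-0.747, 3.051, 0.0]
wrist_force: [0.2, -0.2, -0.1]
grip_width: -0.002
gripper_force: 0.0
```

Call:
servo_tool(
  deltas=[
    [0.03, -0.03, 0, 0],
    [0.06, -0.07, 0, 0],
    [0.09, -0.11, 0, 0],
    [0.12, -0.15, 0, 0],
    [0.12, -0.18, 0, 0],
  ],
)

```text
time: 16.55
tcp_pos: [554.2, -199.0, 207.9]
tcp_rot: [-0.744, 3.052, -0.001]
wrist_force: [1.0, 0.3, 0.6]
grip_width: 0.004
gripper_force: 0.0
```

Run:
```python
from cell import vision
import cv2,numpy as np
r=lambda a:cv2.resize(a[:,:,::-1],(400,400),interpolation=cv2.INTER_CUBIC)
a=vision.capture("top")["color"][165:265,235:335]; b=vision.capture("scene")["color"][240:340,280:380]
cv2.imwrite("pics/c7.png",np.hstack([r(a),r(b)]))
```

```text
(no output)
```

View pics/c7.png

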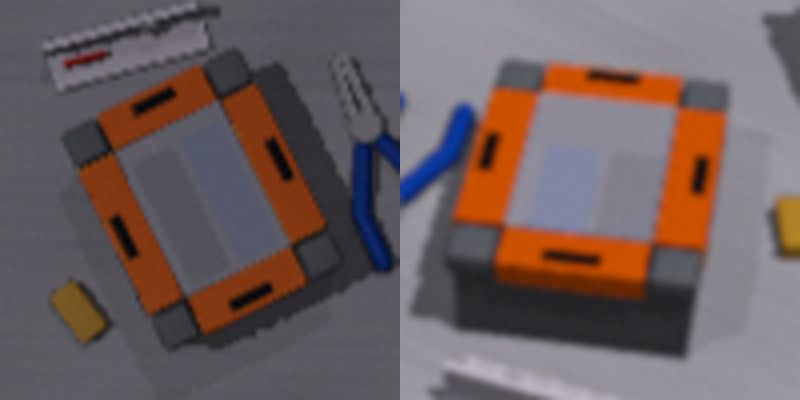

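All four sections look flush: pads at (154,101), (279,160), (123,237) and (250,296) in the top half. The case, weight, gauge and pliers haven't moved.

```bash
python3 -c "
from cell import robot
print(robot.sign_off())"
```

```text
the job is handed in; nothing more can be done
None
```

I pressed all four rim sections (front, left, back, right) down to their stops; in the last pictures they lie flush, the case and the parts right beside it haven't moved, and the job is handed in at about 17 s.

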